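# Meter four tumbling balls from the hopper into the pan

### The arm

A 6-joint arm with a two-finger parallel gripper is mounted at the origin on the work surface. World frame = base frame: x ahead of the robot, y to its left, z up, the work surface at z = 0. Lengths are in mm, angles in rad, forces in N, time in s.
With the tool pointing down it reaches from about 350 to 875 mm from the base axis. Payload 4.2 kg.
Tool frame: the origin (TCP) lies where the fingers leave the gripper's body, on its centre line; the fingertips stand ahead of it and the grasp point (between the pads) lies 54 mm ahead of it (arm.nose_length is the z of the fingertips in the tool frame, in mm); z points along the fingers, x is the direction in which the jaws open and shut, and the axes are right-handed (so a half turn about z gives the same grasp; the last joint's range is limited). The gripper opens to 85 mm and grips with 20 to 120 N. Pads are 22 mm wide; open, the fingers measure 114 mm over their backs; the gripper's body (76 mm by 85 mm) begins 54 mm behind the grasp point. The pads swing forward as they close: fully open they stand 13 mm farther back than shut.
Start: joints at [1.574, 0.385, 0.008, 0, -1.194, -0.259], TCP at [158.105, 604.65, 303.912] pointing down, gripper open.
Joint ranges: [-3.14, 3.14], [-1.21, 2.06], [-1.07, 1.41], [-3.16, 2.05], [-2.99, -0.16], [-3.1, 3.1]. Speed limits (rad/s): [2.79, 2.79, 3.14, 3.14, 3.14, 3.14].

### API

Orientations are given as a unit quaternion [x, y, z, w].
In Python, from bench import arm, imaging, job_done gives the robot as it stands.
- The arm moves only by the shell command python3 -m crank 'ROWS' [OPENING]. ROWS is a JSON object of lists of equal length, an entry for each row: "delta_pos": the shift along the tool's x, y, z in m, a list of three; "twist": the turn about the tool's z in rad. In form: {"delta_pos": [[tx, ty, tz], ...], "twist": [twist, ...]}. A call has 1 to 8 rows; each row shifts and turns the commanded pose from where the row before left it, along the tool's axes as they then stand; what a row does not reach is not made up. A row lasts 1/12 s, in which the tool goes at most 41.7 mm and 7.16 degrees, less where a joint would pass 70% of its speed; a pose out of reach is approached as far as the arm can. A call is refused whole if a number of a shift passes 0.0417 or a number of a turn 0.125, either way. A call with a gripper value outside its range is refused whole. OPENING is the opening, from 0 (shut) to 1 (fully open), set as the call begins (- or left out, the last holds). The fingers move at their own pace and stop on an object; the grip force is fixed at half the most. Time passes only in rows, so rows that do not move let the fingers close. It gives the time, the measured TCP pose, the force and the opening at its end, in the units of the state.
- arm.read_state(): the state, without advancing time (a new reading comes with each control period).
- imaging.get_image(name): name is "scene" or "top"; returns (picture, depth): 400x640x3 uint8, blue, green, red; 400x640 float32, mm along the optical axis (not along the pixel's ray), 0 where there is no reading.
- imaging.camera_model(name): a dict with "vfov" (degrees; the focal length in pixels is half the picture's height over the tangent of half this angle, whatever the lens; pixels are square), "cx", "cy" (the principal point, pixels), "T" (4x4, takes a point from camera to world coordinates). Camera axes: x right, y up, looking along -z (the intrinsics and any distortion apply to the point x, -y, -z); pixel columns grow to the right and rows downward; lengths in mm; the calibration is good to about 2 mm. A picture is of the moment at which its call begins. camera_model takes no time and is no camera call.
- job_done(): hands the job in, once; it reports no verdict.
The state is a dict: "clock": time; "joints": joint angles; "joint_vel": joint speeds; "joint_efforts": joint torques, N m; "position": TCP position; "ee_rot": TCP orientation; "contact_force": force on the tool from outside, world axes, zero at the start; "wrist_torque": the same for the moment, N m; "gripper_width": finger opening in mm.
Only numpy, scipy, OpenCV 4.12 (cv2) and the standard library are available. Lean on these libraries where they do the work, as an engineer would, in place of code of your own. Each camera call takes 0.05 s, during which the arm holds its last target.

### The job

Slide the pan under the middle of the ball hopper, its grip to the front and squared up with the hopper, while the gate is still shut. Then draw the gate out by its red tab only as far as needed to drop exactly four balls into the pan, and push the gate fully home again. Leave the pan standing under the hopper with the four balls in it, the other four balls in the hopper, and do not disturb the tile, the tin and the brush.

Things in the scene. Friction and masses are not known exactly. Their poses are not given: they have to be found in the camera images.
- hopper: Fixed bench hopper for tumbling balls: a narrow box 119 mm long (its y), 32 mm wide (x), clear long sides, flared blue rim 140 mm above the bench and 68 mm wide, open at top and bottom, held from behind (+x). Under it is free space 52 mm high, open to the front (-x) and both sides. Origin: on the bench straight below the middle of the box; z up, +y towards the gate's red tab.
- first_cell (a point): Bottom middle of the hopper's first cell (hopper y = -43.5 mm, 64 mm above the bench), the one farthest from the red tab. Thin walls split the box into four 26 mm square cells along y, centres at y = -43.5, -14.5, 14.5, 43.5 mm, each with two balls, one on the other. Axes as the hopper's.
- hopper_foot (a point): Middle of the top of the dark foot plate behind the hopper (hopper x = 103 mm), which carries its post: from x = 73 to 133 mm, y = -40 to 40 mm, 12 mm thick. Axes as the hopper's.
- gate (a joint): Stiff steel slide (3 N) closing the hopper's bottom; in m, 0 = fully home, grows as the tab is drawn along hopper +y, to 0.12; starts at 0 to 0.008, stays where left. It uncovers the cells in turn from the one farthest from the tab. They begin at 0.003, 0.032, 0.061, 0.090: a cell's balls stay until some 18 mm past its beginning and drop by 27 mm past it. For four balls: 0.067, give or take 7 mm.
- gate_line (a point): Middle of the second of three black lines across the gate's blade, hidden in the hopper while shut. They come out at the box's end face (tab side, hopper y = 59.5 mm) at gate values 0.038, 0.067, 0.096: the settings for two, four and six balls. Axes as the hopper's.
- gate_tab (a point): Grip point of the gate's red upright tab, 108 mm above the bench. The tab is 30 mm (hopper x) by 12 mm (hopper y) and reaches from 64 to 126 mm above the bench; it stands 75 mm clear of the box's end (hopper y = 135 mm) when the gate is home and moves with the gate. Axes as the hopper's.
- pan: Loose aluminium pan, about 0.3 kg, 90 mm (its x) by 146 mm (its y) outside, 34 mm high, walls and floor 3 mm, with an upright wooden grip in front (-x). It fits under the hopper with the grip to the front, its axes along the hopper's. Origin: underside, middle of the pan (without the handle); z up.
- pan_grip (a point): Grip point on the pan's wooden grip, at x = -130 mm, y = 0, 50 mm above the pan's underside. The grip is a block 26 mm (pan x) by 16 mm (pan y), from 8 to 72 mm above the bench, joined to the pan by a flat bar 16 mm wide whose top is 30 mm above the bench. Axes as the pan's.
- tile: Bystander: carved grey brick tile, 80 x 110 x 32 mm. Origin: middle of its underside.
- tin: Bystander: open steel tin cup, 76 mm wide, 60 mm high. Origin: middle of its underside.
- brush: Bystander: dusting brush about 200 mm long lying along its x axis. Origin: underside.
- ball1_center (a point): Centre of a terracotta-coloured ceramic ball, 20 mm in diameter, 15 g; it starts in the hopper's first (farthest from the red tab, the first to be uncovered by the gate) cell, lower of the two.
- ball2_center (a point): Centre of a terracotta-coloured ceramic ball, 20 mm in diameter, 15 g; it starts in the hopper's first (farthest from the red tab, the first to be uncovered by the gate) cell, upper of the two.
- ball3_center (a point): Centre of a terracotta-coloured ceramic ball, 20 mm in diameter, 15 g; it starts in the hopper's second cell, lower of the two.
- ball4_center (a point): Centre of a terracotta-coloured ceramic ball, 20 mm in diameter, 15 g; it starts in the hopper's second cell, upper of the two.
- ball5_center (a point): Centre of a terracotta-coloured ceramic ball, 20 mm in diameter, 15 g; it starts in the hopper's third cell, lower of the two.
- ball6_center (a point): Centre of a terracotta-coloured ceramic ball, 20 mm in diameter, 15 g; it starts in the hopper's third cell, upper of the two.
- ball7_center (a point): Centre of a terracotta-coloured ceramic ball, 20 mm in diameter, 15 g; it starts in the hopper's fourth (nearest the red tab) cell, lower of the two.
- ball8_center (a point): Centre of a terracotta-coloured ceramic ball, 20 mm in diameter, 15 g; it starts in the hopper's fourth (nearest the red tab) cell, upper of the two.
Not all that is in view belongs to the job. Several things have the shape of the pan; the one meant has the colours described above.

How it is judged (in metres and radians):
On the way, in this order (a step that is already met when the one before it is completed fails the run):
1. the pan stands under the hopper (middle within 32 mm in the hopper's x and 45 mm in its y, squared up within 0.3 rad) with the gate still shut (under 12 mm) (x of pan in the frame of hopper between -0.032 and 0.032 m and y of pan in the frame of hopper between -0.045 and 0.045 m and angle between the x axis of pan and the x axis of hopper, either way round below 0.3 rad and value of joint gate below 0.012 m), for 0.2 s.
2. the four balls of the first two cells lie in the pan, the other four are still in the hopper (x of ball1_center in the frame of pan between -0.045 and 0.045 m and y of ball1_center in the frame of pan between -0.073 and 0.073 m and z of ball1_center in the frame of pan between 0.005 and 0.034 m and x of ball2_center in the frame of pan between -0.045 and 0.045 m and y of ball2_center in the frame of pan between -0.073 and 0.073 m and z of ball2_center in the frame of pan between 0.005 and 0.034 m and x of ball3_center in the frame of pan between -0.045 and 0.045 m and y of ball3_center in the frame of pan between -0.073 and 0.073 m and z of ball3_center in the frame of pan between 0.005 and 0.034 m and x of ball4_center in the frame of pan between -0.045 and 0.045 m and y of ball4_center in the frame of pan between -0.073 and 0.073 m and z of ball4_center in the frame of pan between 0.005 and 0.034 m and x of ball5_center in the frame of hopper between -0.016 and 0.016 m and y of ball5_center in the frame of hopper between -0.06 and 0.06 m and z of each of ball5_center, ball6_center, ball7_center, ball8_center in the frame of hopper above 0.066 m and x of ball6_center in the frame of hopper between -0.016 and 0.016 m and y of ball6_center in the frame of hopper between -0.06 and 0.06 m and x of ball7_center in the frame of hopper between -0.016 and 0.016 m and y of ball7_center in the frame of hopper between -0.06 and 0.06 m and x of ball8_center in the frame of hopper between -0.016 and 0.016 m and y of ball8_center in the frame of hopper between -0.06 and 0.06 m), for 0.2 s.
At the end, for the whole second after the job is handed in: The gate is home (within 4 mm); the four balls of the first two cells lie inside the pan and the other four are in the hopper on the gate; the pan stands flat and at rest under the hopper, its middle within 32 mm (hopper x) and 45 mm (hopper y) of the hopper's, squared up within 0.3 rad (all of step 2 and x of pan in the frame of hopper between -0.032 and 0.032 m and y of pan in the frame of hopper between -0.045 and 0.045 m and angle between the x axis of pan and the x axis of hopper, either way round below 0.3 rad and value of joint gate below 0.004 m and angle between pan's own z axis and vertical below 0.05 rad and linear speed of pan below 0.02 m/s); the robot touches nothing.
It fails at once if the tile is moved more than 30 mm (distance of tile from where it was at the start of the episode above 0.03 m).
It fails at once if the tin is moved more than 30 mm (distance of tin from where it was at the start of the episode above 0.03 m).
It fails at once if the brush is moved more than 30 mm (distance of brush from where it was at the start of the episode above 0.03 m).
It also fails if it takes over 50 s, if anything falls off the work surface, if the arm or the gripper's body presses on something with over 40 N, if the wrist force passes 120 N, or if a joint passes its speed limit or range.

## Working session

There is one attempt and no reset: what is moved stays moved. The work goes in short steps, Python scripts to look and compute and a shell command to move; the robot and the scene stay as the last step left them, time stands still between calls to the robot, and variables do not carry over. Pictures are saved under pics/ and viewed, and the job is handed in when it is done.

```bash
ls; mkdir -p pics; python3 - <<'E'
from bench import arm, imaging
import cv2,numpy as np
print(arm.read_state(), arm.nose_length)
for n in("scene","top"):
    p,d=imaging.get_image(n); cv2.imwrite(f"pics/{n}0.png",p); np.save(f"pics/{n}0.npy",d); print(n,imaging.camera_model(n))
E
```

```text
pics
{'clock': 0.0, 'joints': array([ 1.57360934e+00,  3.85573154e-01,  6.61257738e-03, -5.29759829e-04,
       -1.19401192e+00, -2.58604679e-01]), 'joint_vel': array([-5.91296202e-04, -1.17192285e-03,  6.29560564e-05,  5.67771419e-04,
       -9.33783318e-04,  3.83421094e-04]), 'joint_efforts': array([ 3.04202758e-04, -3.92290306e+01,  1.88391727e+01,  4.18626890e+00,
       -4.68288417e-03,  3.70310396e-07]), 'position': array([157.9899524 , 604.25220286, 302.80164705]), 'ee_rot': array([-6.11064066e-01,  7.91580357e-01, -7.13200205e-04, -8.57839090e-04]), 'contact_force': array([-0.32709593, -0.565021  , -0.20382279]), 'wrist_torque': array([-0.02186604,  0.05301022, -0.00316035]), 'gripper_width': 85.55875312175073} 72.6
scene {'vfov': 46.138860460486214, 'cx': 317.0920078247051, 'cy': 199.83401938176772, 'T': array([[ 4.68594376e-01, -6.92552627e-01,  5.48443407e-01,
         1.25416960e+03],
       [ 8.83372355e-01,  3.61350254e-01, -2.98461515e-01,
        -3.09017834e+02],
       [ 8.52014203e-03,  6.24337131e-01,  7.81108542e-01,
         1.06280953e+03],
       [ 0.00000000e+00,  0.00000000e+00,  0.00000000e+00,
         1.00000000e+00]])}
top {'vfov': 54.26931896407276, 'cx': 321.78065048111995, 'cy': 199.05004227370415, 'T': array([[-3.22270795e-02,  9.77373003e-01, -2.09053651e-01,
         3.39416987e+02],
       [-9.99470645e-01, -3.05816835e-02,  1.10991034e-02,
         5.85178038e+01],
       [ 4.45475140e-03,  2.09300679e-01,  9.77841184e-01,
         1.16351075e+03],
       [ 0.00000000e+00,  0.00000000e+00,  0.00000000e+00,
         1.00000000e+00]])}
```

View pics/scene0.png

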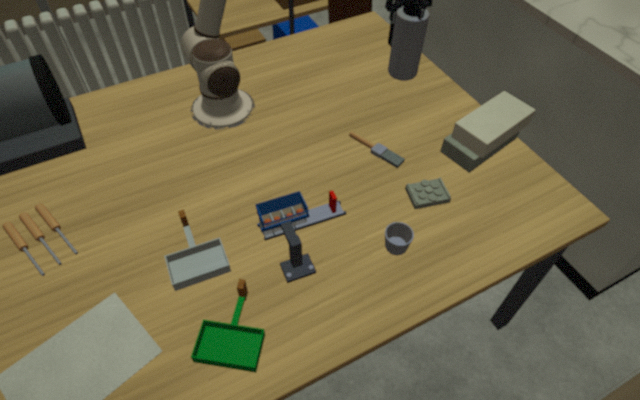

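View pics/top0.png

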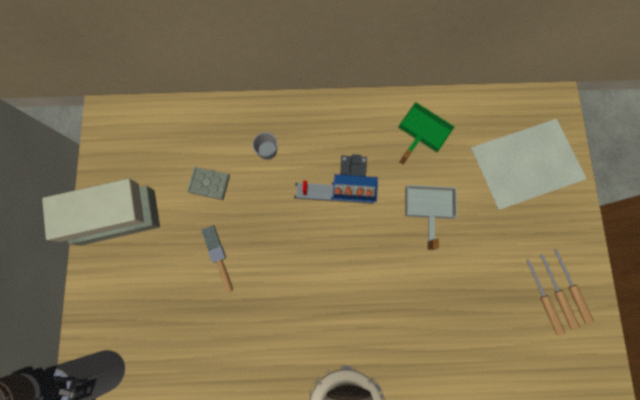

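```bash
cat > h.py <<'E'
import numpy as np,cv2
from bench import arm, imaging
def K(n):
    m=imaging.camera_model(n); f=200/np.tan(np.radians(m['vfov'])/2); return f,m['cx'],m['cy'],np.array(m['T'])
def ray(n,u,v):
    f,cx,cy,T=K(n); d=np.array([(u-cx)/f,-(v-cy)/f,-1.]); return T[:3,3],T[:3,:3]@d
def dep(n,u,v,Z):      # Z depth
    o,d=ray(n,u,v); return o+d*Z
def onz(n,u,v,z):
    o,d=ray(n,u,v); return o+d*(z-o[2])/d[2]
def cloud(n,D):
    f,cx,cy,T=K(n); v,u=np.mgrid[:400,:640]; 
    P=np.stack([(u-cx)/f*D,-(v-cy)/f*D,-D],-1)@T[:3,:3].T+T[:3,3]; P[D<=0]=np.nan; return P
def proj(n,p):
    f,cx,cy,T=K(n); c=T[:3,:3].T@(np.array(p)-T[:3,3]); return cx+f*c[0]/-c[2], cy+f*c[1]/c[2]
def crop(n,img,u0,u1,v0,v1,s,out):
    c=cv2.resize(img[v0:v1,u0:u1],None,fx=s,fy=s,interpolation=cv2.INTER_CUBIC); cv2.imwrite(out,c)
E
python3 - <<'E'
from h import *
for n in("scene","top"):
    D=np.load(f"pics/{n}0.npy"); P=cloud(n,D)
    pts=[(250,150),(330,290),(150,250),(450,250),(480,130)] if n=="scene" else [(150,120),(330,250),(550,230),(120,300),(320,120),(560,350)]
    for u,v in pts: print(n,u,v,P[v,u].round(1))
img=cv2.imread("pics/top0.png"); crop("top",img,280,470,90,260,4,"pics/topc.png")
img=cv2.imread("pics/scene0.png"); crop("s",img,150,360,180,300,3.8,"pics/scc.png")
E
```

```text
scene 250 150 [234.6   2.7   3. ]
scene 330 290 [777.8  -9.2  -3. ]
scene 150 250 [ 452.7 -377.1   -0.8]
scene 450 250 [823.5 333.4  -2.4]
scene 480 130 [582.4 596.1 121.1]
top 150 120 [860.3 581.2   4.3]
top 330 250 [432.8  26.    1.5]
top 550 230 [ 4.716e+02 -6.370e+02  5.000e-01]
top 120 300 [ 3.089e+02  6.364e+02 -3.000e-01]
top 320 120 [8.458e+02 4.270e+01 1.000e-01]
top 560 350 [ 131.4 -613.5   -1.1]
```

View pics/topc.png

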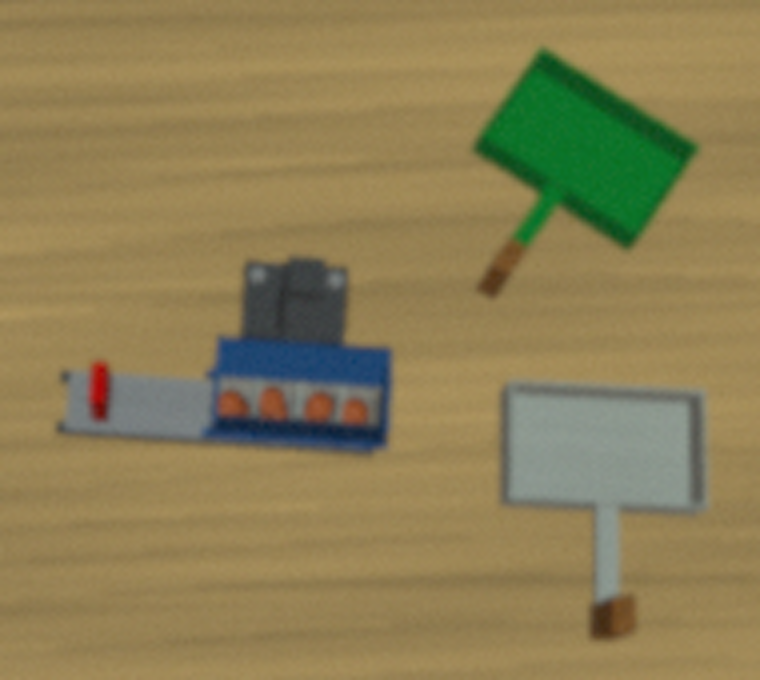

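View pics/scc.png

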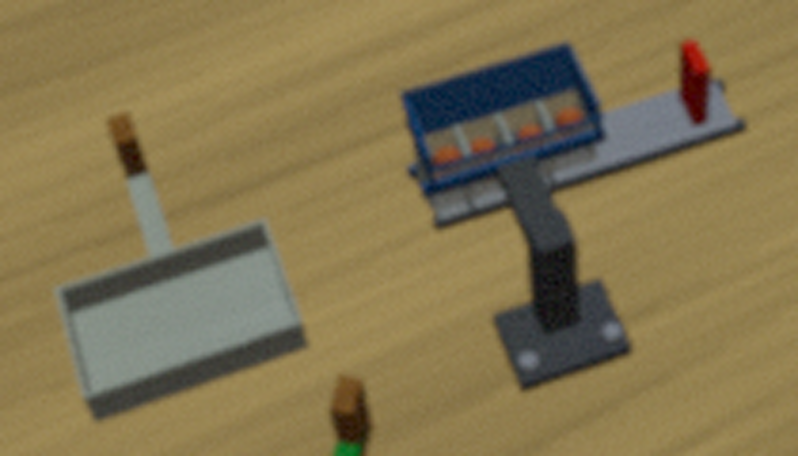

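```bash
python3 - <<'E'
from h import *
D=np.load("pics/top0.npy"); P=cloud("top",D); img=cv2.imread("pics/top0.png").astype(int)
c=lambda x,y:(280+(x+.5)/4-.5,90+(y+.5)/4-.5)
def show(nm,pts,z):
    Q=[onz("top",*c(*p),z) for p in pts]
    print(nm,[q[:2].round(1).tolist() for q in Q])
    return Q
show("pan rim",[(503,382),(705,391),(705,512),(501,506)],34)
show("grip top",[(591,602),(607,597),(635,594),(633,628),(612,637),(591,637)],72)
show("hopper rim",[(220,337),(391,349),(387,451),(208,437)],140)
show("tab top",[(93,362),(107,362),(107,418),(93,418)],126)
show("foot",[(247,262),(347,267),(344,340)],12)
# masks
def stat(nm,m):
    Q=P[m]; Q=Q[~np.isnan(Q[:,0])]; print(nm,len(Q),Q.min(0).round(1),Q.max(0).round(1),np.median(Q,0).round(1))
v,u=np.mgrid[:400,:640]
b,g,r=img[...,0],img[...,1],img[...,2]
box=(u>280)&(u<470)&(v>90)&(v<260)
Z=P[...,2]
stat("red tab",box&(r>120)&(g<60)&(b<60)&(Z>100)&(u<320))
stat("grip",box&(Z>60)&(u>415)&(v>230))
stat("blue rim",box&(Z>132)&(Z<150)&(u>325)&(u<390)&(b>g+15))
m=box&(Z>22)&(Z<45)&(u>400)&(v>180)&(v<222)
stat("panrim",m)
def rect(nm,m):
    Q=P[m][:,:2].astype(np.float32); print(nm,cv2.minAreaRect(Q))
rect("pan",m); rect("hop",box&(Z>132)&(Z<150)&(u>325)&(u<390)&(b>g+15)); rect("grip",box&(Z>60)&(u>415)&(v>230))
rect("tab",box&(r>120)&(g<60)&(b<60)&(Z>100)&(u<320))
E
```

```text
pan rim [[615.6, -205.1], [604.0, -355.4], [512.9, -345.8], [522.0, -196.4]]
grip top [[445.9, -245.7], [449.1, -257.2], [450.6, -277.0], [426.9, -273.4], [421.1, -258.2], [421.6, -243.5]]
hopper rim [[627.1, 9.7], [615.1, -106.1], [544.6, -99.0], [557.9, 20.5]]
tab top [[616.0, 96.9], [615.7, 87.3], [576.3, 88.3], [576.6, 97.8]]
foot [[722.6, -19.6], [716.1, -96.7], [657.8, -91.1]]
red tab 36 [587.4  88.5 120.5] [613.8  97.3 132.4] [600.3  93.9 126.7]
grip 65 [ 423.1 -275.4   64.2] [ 448.9 -257.2   78.1] [ 435.  -265.8   72.1]
blue rim 278 [ 548.3 -102.8  132.1] [624.2  16.6 147.3] [608.3 -42.9 137.6]
panrim 356 [ 505.4 -352.8   22. ] [ 615.3 -201.2   40.7] [ 553.3 -277.5   32.1]
pan ((557.9920043945312, -277.723876953125), (148.06407165527344, 105.9674072265625), 85.31165313720703)
hop ((586.7232666015625, -42.747154235839844), (116.45245361328125, 70.00991821289062), 84.3513412475586)
grip ((435.6902770996094, -266.6971130371094), (16.51841926574707, 25.829221725463867), 84.0821762084961)
tab ((600.5611572265625, 92.81101989746094), (8.34729290008545, 26.308963775634766), 88.31107330322266)
```

Pan candidates in the top view: an aluminium pan at (430,202) with its wooden grip at (433,244), and a green pan at (427,127) with its grip at (403,156). The crop shows the bare-metal one matches the description, so I choose that. Hopper is about (586,-43) with yaw -0.10, and the pan grip about (436,-267) with yaw -0.07.

```bash
cat >> h.py <<'E'
from scipy.spatial.transform import Rotation as R
def togo(x,y,z,yaw):
    """remaining move in tool axes (mm) to TCP x,y,z ; yaw of hopper-like frame whose -y is the tool x"""
    s=arm.read_state(); M=R.from_quat(s['ee_rot']).as_matrix()
    a=np.arctan2(M[1,0],M[0,0]); tw=-((yaw-np.pi/2)-a)
    tw=(tw+np.pi)%(2*np.pi)-np.pi
    print('t',round(s['clock'],2),'pos',s['position'].round(1),'yaw',round(a+np.pi/2,3),'w',round(s['gripper_width'],1),'F',s['contact_force'].round(1))
    print(' tool delta',(M.T@(np.array([x,y,z])-s['position'])).round(1),'twist',round(tw,3))
E
python3 -m crank '{"delta_pos":[[0,0,0],[0,0,0],[0.031,-0.0224,0],[0.031,-0.0224,0],[0.031,-0.0224,0],[0.031,-0.0224,0],[0.031,-0.0224,0],[0.031,-0.0224,0]],"twist":[-0.093,-0.093,0,0,0,0,0,0]}' 
python3 -c "
from h import *
togo(440,150,303,-.07)"
```

```text
clock: 0.77
position: [279.6, 407.8, 303.6]
ee_rot: [-0.682, 0.731, -0.0, -0.0]
contact_force: [1.3, 0.5, 0.4]
gripper_width: 85.5
t 0.77 pos [279.6 407.8 303.6] yaw -0.069 w 85.5 F [1.3 0.5 0.4]
 tool delta [ 246.1 -177.8    0.7] twist 0.001
```

```bash

python3 -m crank '{"delta_pos":[[0.031,-0.0224,0],[0.031,-0.0224,0],[0.031,-0.0224,0],[0.031,-0.0224,0],[0.031,-0.0224,0],[0.031,-0.0224,0],[0.037,-0.012,0],[0.04,0,0]],"twist":[0,0,0,0,0,0,0,0]}' 0.7
python3 -c "
from h import *
togo(436,-266.5,200,-.07)"
```

```text
clock: 1.43
position: [408.4, 135.8, 303.5]
ee_rot: [-0.682, 0.732, -0.0, -0.0]
contact_force: [0.3, -0.0, 0.5]
gripper_width: 59.6
t 1.43 pos [408.4 135.8 303.5] yaw -0.07 w 59.6 F [ 0.3 -0.   0.5]
 tool delta [399.3 -55.9 103.7] twist -0.0
```

```bash

python3 -m crank '{"delta_pos":[[0.038,-0.007,0.01],[0.038,-0.007,0.01],[0.038,-0.007,0.01],[0.038,-0.007,0.01],[0.038,-0.007,0.01],[0.038,-0.007,0.01],[0.038,-0.007,0.01],[0.038,-0.007,0.01]],"twist":[0,0,0,0,0,0,0,0]}'
python3 -m crank '{"delta_pos":[[0.035,0,0.008],[0.035,0,0.008],[0.025,0,0.008],[0,0,0]],"twist":[0,0,0,0]}'
python3 - <<'E'
from h import *
togo(435.8,-266.5,104,-.07)
for n in("top","scene"):
    p,d=imaging.get_image(n); cv2.imwrite(f"pics/{n}1.png",p)
crop("t",cv2.imread("pics/scene1.png"),130,360,150,320,3.4,"pics/s1c.png")
E
```

```text
clock: 2.1
position: [441.2, -171.9, 223.3]
ee_rot: [-0.682, 0.731, 0.0, 0.0]
contact_force: [1.2, 1.1, 0.1]
gripper_width: 59.8
clock: 2.43
position: [433.6, -267.9, 197.6]
ee_rot: [-0.68, 0.733, 0.002, -0.001]
contact_force: [0.1, 0.5, -0.1]
gripper_width: 60.0
t 2.43 pos [ 433.6 -267.9  197.6] yaw -0.075 w 60.0 F [ 0.1  0.5 -0.1]
 tool delta [-1.6 -2.5 93.6] twist -0.005
```

View pics/s1c.png

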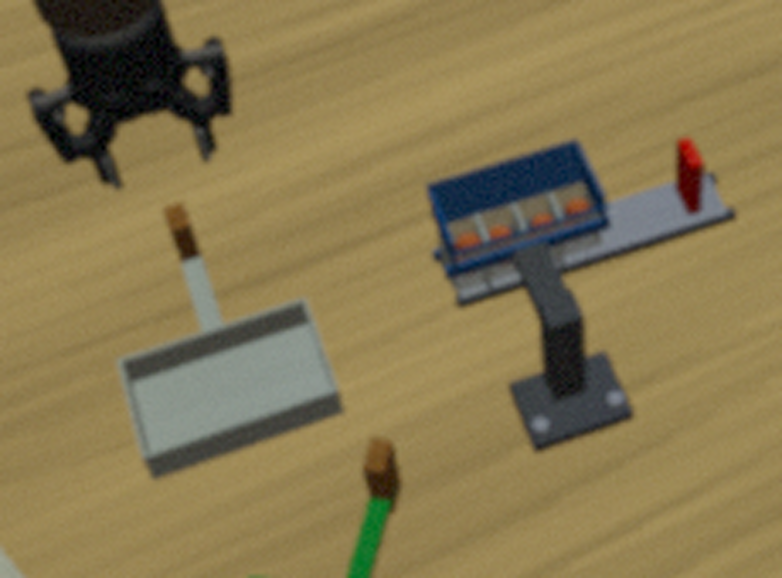

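The crop shows the open gripper over the aluminium pan's grip (crop 178,220), with the fingers on either side in pan y. The pan and hopper are undisturbed. I'll descend and grasp.

```bash

python3 -m crank '{"delta_pos":[[-0.0015,-0.0025,0.025],[0,0,0.025],[0,0,0.02],[0,0,0.015],[0,0,0.008],[0,0,0]],"twist":[0,0,0,0,0,0]}'
python3 -m crank '{"delta_pos":[[0,0,0],[0,0,0],[0,0,0],[0,0,0],[0,0,0],[0,0,0]],"twist":[0,0,0,0,0,0]}' 0
python3 - <<'E'
from h import *
togo(456.7,-30,104,-.1)
for n in("scene","top"):
    p,d=imaging.get_image(n); cv2.imwrite(f"pics/{n}2.png",p);np.save(f"pics/{n}2.npy",d)
crop("t",cv2.imread("pics/scene2.png"),130,360,150,320,3.4,"pics/s2c.png")
E
```

```text
clock: 3.03
position: [437.0, -262.3, 105.7]
ee_rot: [-0.683, 0.731, 0.001, -0.001]
contact_force: [0.4, 0.8, -0.1]
gripper_width: 59.8
clock: 3.53
position: [438.2, -263.8, 107.9]
ee_rot: [-0.682, 0.731, -0.001, 0.001]
contact_force: [-0.5, -0.0, 4.3]
gripper_width: 15.5
t 3.53 pos [ 438.2 -263.8  107.9] yaw -0.07 w 15.5 F [-0.5 -0.   4.3]
 tool delta [-234.5   -2.1    3.8] twist 0.03
```

View pics/s2c.png

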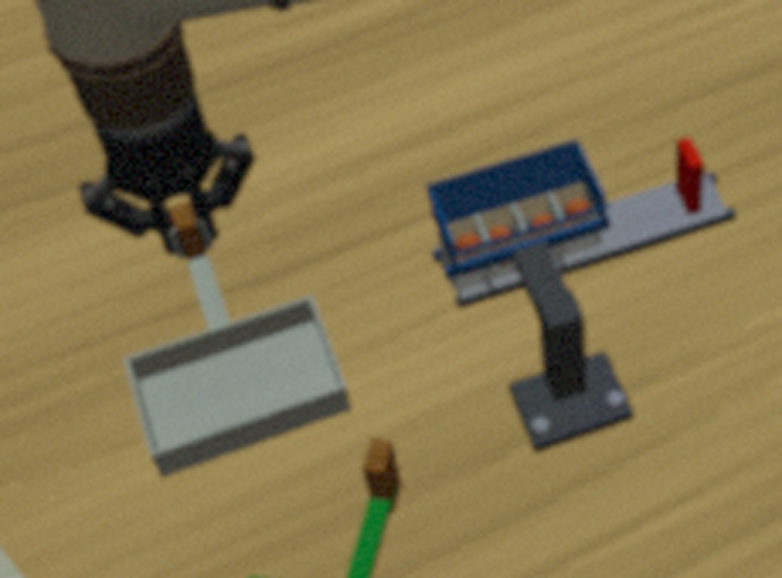

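```bash

python3 -m crank '{"delta_pos":[[-0.01,0,0],[-0.018,0,0],[-0.02,0,0],[-0.02,0,0],[-0.02,0,0],[-0.02,0,0],[-0.02,0,0],[-0.015,0,0]],"twist":[0.01,0.01,0.01,0,0,0,0,0]}'
python3 - <<'E'
from h import *
togo(456.7,-30,104,-.1)
for n in("scene",):
    p,d=imaging.get_image(n); cv2.imwrite(f"pics/{n}3.png",p)
crop("t",cv2.imread("pics/scene3.png"),130,360,150,320,3.4,"pics/s3c.png")
E
```

```text
clock: 4.3
position: [451.8, -120.4, 107.8]
ee_rot: [-0.671, 0.742, -0.001, 0.001]
contact_force: [-0.3, -3.9, 6.2]
gripper_width: 15.3
t 4.3 pos [ 451.8 -120.4  107.8] yaw -0.1 w 15.3 F [-0.3 -3.9  6.2]
 tool delta [-90.5   4.2   3.8] twist -0.0
```

View pics/s3c.png

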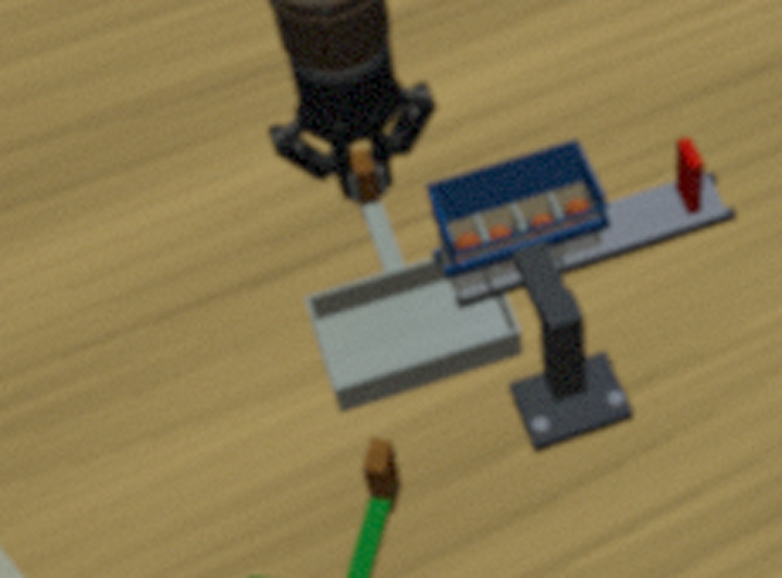

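The pan is sliding in squarely under the hopper from the side, its grip to the front, with nothing touched.

```bash

python3 -m crank '{"delta_pos":[[-0.014,0,0],[-0.018,0,0],[-0.018,0.001,0],[-0.018,0.001,0],[-0.014,0,0],[-0.008,0,0],[0,0,0],[0,0,0]],"twist":[0,0,0,0,0,0,0,0]}'
python3 - <<'E'
from h import *
togo(456.7,-30,104,-.1)
for n in("scene","top"):
    p,d=imaging.get_image(n); cv2.imwrite(f"pics/{n}4.png",p);np.save(f"pics/{n}4.npy",d)
crop("t",cv2.imread("pics/scene4.png"),220,360,160,300,4,"pics/s4c.png")
crop("t",cv2.imread("pics/top4.png"),280,420,130,270,4,"pics/t4c.png")
E
```

```text
clock: 5.02
position: [458.7, -30.5, 107.8]
ee_rot: [-0.672, 0.741, -0.001, 0.001]
contact_force: [-1.8, 2.5, 7.1]
gripper_width: 15.7
t 5.02 pos [458.7 -30.5 107.8] yaw -0.098 w 15.7 F [-1.8  2.5  7.1]
 tool delta [-0.3  2.1  3.8] twist 0.002
```

View pics/s4c.png

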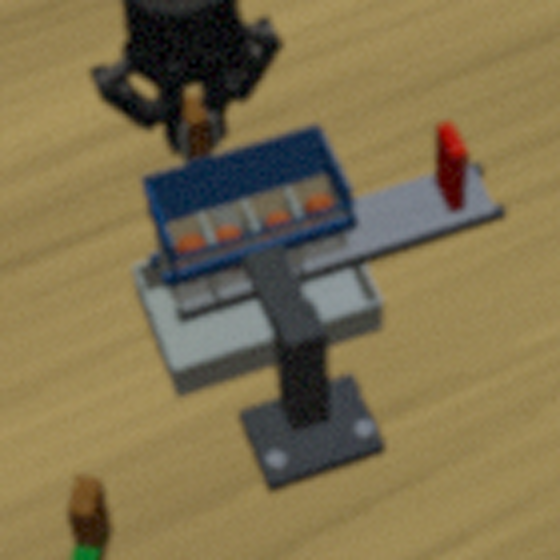

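View pics/t4c.png

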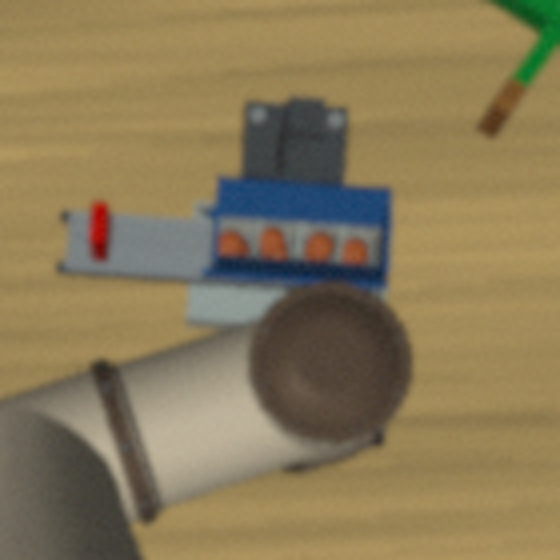

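```bash
python3 - <<'E'
from h import *
O=np.array([586,-43]);a=-.1;M=np.array([[np.cos(a),-np.sin(a)],[np.sin(a),np.cos(a)]])
f=lambda n,x,y,u0,v0,z:((onz(n,u0+(x+.5)/4-.5,v0+(y+.5)/4-.5,z)[:2]-O)@M).round(1)
for p in [(137,272),(179,373),(381,303),(365,262)]: print("scene rim",p,f("scene",*p,220,160,34))
print("scene bottom",f("scene",181,393,220,160,0),f("scene",381,328,220,160,0))
print("top",f("top",188,322,280,130,34),f("top",198,208,280,130,34))
print("scene hopper rim",[f("scene",*p,220,160,140) for p in [(146,178),(320,127),(355,217),(170,279)]])
print("foot",[f("scene",*p,220,160,12) for p in [(242,412),(352,378),(383,445),(272,485)]])
E
```

```text
scene rim (137, 272) [-41.4 -71.9]
scene rim (179, 373) [ 44.6 -70.7]
scene rim (381, 303) [42.6 70.1]
scene rim (365, 262) [ 7.8 72.6]
scene bottom [ 38.4 -70.1] [40.1 71.3]
top [-46.2  71.3] [40.7 69.5]
scene hopper rim [array([-32.4, -58.2]), array([-30.7,  57.2]), array([44.4, 51.6]), array([ 46.4, -68.1])]
foot [array([ 74.1, -39.5]), array([76.7, 35.9]), array([130.7,  35.9]), array([131.3, -39.7])]
```

The pan measures within about 2 mm of the hopper's middle and is squared up, with the gate still shut. I'll release it and go up.

```bash

python3 -m crank '{"delta_pos":[[0,0,0],[0,0,0],[0,0,0],[0,0,0],[0,0,-0.01],[0,0,-0.03],[0,0,-0.04],[0,0,-0.04]],"twist":[0,0,0,0,0,0,0,0]}' 0.6
python3 - <<'E'
from h import *
togo(600.3,92.5,232,-.1)
E
```

```text
clock: 5.78
position: [457.0, -31.7, 227.4]
ee_rot: [-0.671, 0.742, 0.001, -0.002]
contact_force: [1.8, -0.1, -0.1]
gripper_width: 51.2
t 5.78 pos [457.  -31.7 227.4] yaw -0.1 w 51.2 F [ 1.8 -0.1 -0.1]
 tool delta [-137.9 -130.2   -5.3] twist -0.0
```

```bash

python3 -m crank '{"delta_pos":[[-0.023,-0.0217,-0.001],[-0.023,-0.0217,-0.001],[-0.023,-0.0217,-0.001],[-0.023,-0.0217,-0.001],[-0.023,-0.0217,-0.001],[-0.023,-0.0217,0],[0,0,0],[0,0,0]],"twist":[0,0,0,0,0,0,0,0]}'
python3 - <<'E'
from h import *
togo(600.3,92.5,162,-.1)
for n in("scene","top"):
    p,d=imaging.get_image(n); cv2.imwrite(f"pics/{n}5.png",p);np.save(f"pics/{n}5.npy",d)
crop("t",cv2.imread("pics/scene5.png"),220,380,120,300,3.3,"pics/s5c.png")
E
```

```text
clock: 6.45
position: [601.6, 93.8, 230.4]
ee_rot: [-0.671, 0.741, 0.0, -0.001]
contact_force: [-0.3, -0.9, -0.5]
gripper_width: 51.3
t 6.45 pos [601.6  93.8 230.4] yaw -0.099 w 51.3 F [-0.3 -0.9 -0.5]
 tool delta [ 1.3  1.  68.4] twist 0.001
```

View pics/s5c.png

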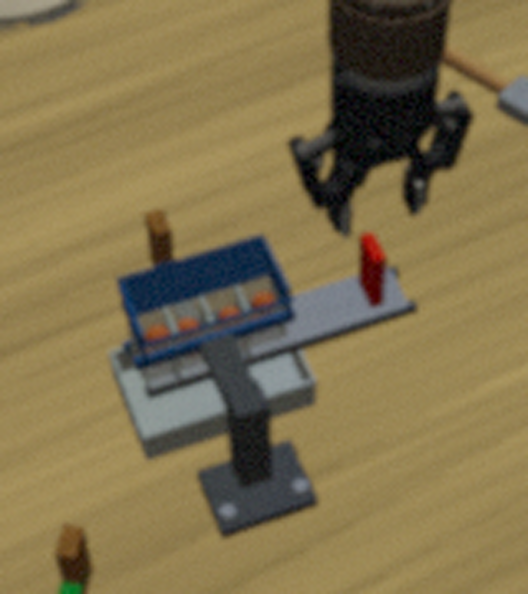

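```bash

python3 -m crank '{"delta_pos":[[0.001,0.001,0.02],[0,0,0.02],[0,0,0.016],[0,0,0.01],[0,0,0.002],[0,0,0]],"twist":[0,0,0,0,0,0]}'
python3 -m crank '{"delta_pos":[[0,0,0],[0,0,0],[0,0,0],[0,0,0],[0,0,0],[0,0,0]],"twist":[0,0,0,0,0,0]}' 0
python3 - <<'E'
from h import *
O=np.array([586,-43]);a=-.1;M=np.array([[np.cos(a),-np.sin(a)],[np.sin(a),np.cos(a)]])
togo(600.3,92.5,162,-.1)
print((arm.read_state()['position'][:2]-O)@M)
for n in("scene","top"):
    p,d=imaging.get_image(n); cv2.imwrite(f"pics/{n}6.png",p);np.save(f"pics/{n}6.npy",d)
crop("t",cv2.imread("pics/scene6.png"),230,370,150,290,5,"pics/s6c.png")
E
```

```text
clock: 7.05
position: [599.7, 91.5, 163.7]
ee_rot: [-0.671, 0.742, 0.0, -0.001]
contact_force: [0.1, -0.8, 1.7]
gripper_width: 51.7
clock: 7.55
position: [600.6, 92.3, 165.1]
ee_rot: [-0.671, 0.742, -0.0, 0.001]
contact_force: [-2.2, 0.2, 5.7]
gripper_width: 11.3
t 7.55 pos [600.6  92.3 165.1] yaw -0.1 w 11.3 F [-2.2  0.2  5.7]
 tool delta [-0.1  0.3  3.1] twist 0.0
[  1.00050869 136.11981483]
```

View pics/s6c.png

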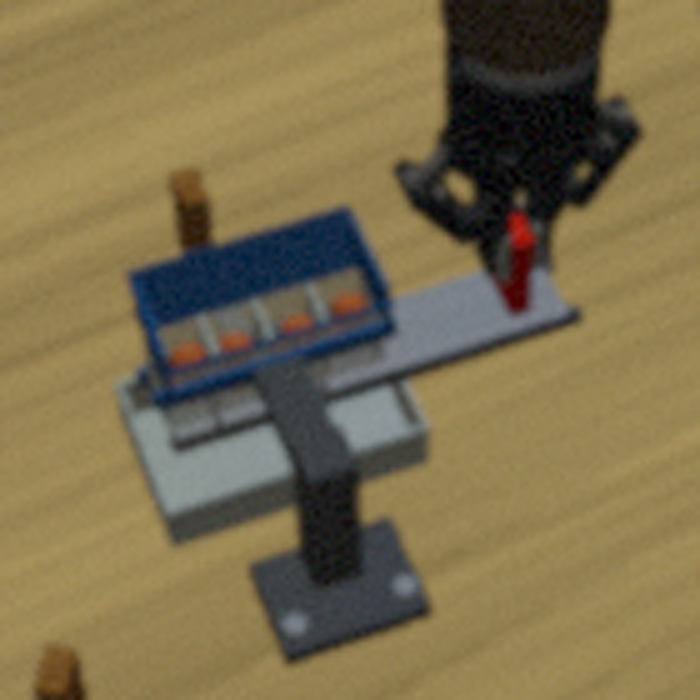

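Tab gripped (width 11.3), about hopper y 136, so the gate is around 1 mm. I'll draw 58 mm first, then check the lines.

```bash

python3 -m crank '{"delta_pos":[[-0.006,0,0],[-0.010,0,0],[-0.012,0,0],[-0.012,0,0],[-0.010,0,0],[-0.008,0,0],[0,0,0],[0,0,0]],"twist":[0,0,0,0,0,0,0,0]}'
python3 - <<'E'
from h import *
O=np.array([586,-43]);a=-.1;M=np.array([[np.cos(a),-np.sin(a)],[np.sin(a),np.cos(a)]])
togo(600.3,92.5,162,-.1)
print((arm.read_state()['position'][:2]-O)@M)
for n in("scene","top"):
    p,d=imaging.get_image(n); cv2.imwrite(f"pics/{n}7.png",p);np.save(f"pics/{n}7.npy",d)
crop("t",cv2.imread("pics/scene7.png"),240,370,170,270,6,"pics/s7c.png")
crop("t",cv2.imread("pics/top7.png"),270,400,140,230,6,"pics/t7c.png")
E
```

```text
clock: 8.32
position: [606.6, 150.9, 165.1]
ee_rot: [-0.671, 0.741, -0.0, 0.001]
contact_force: [-1.0, 3.3, 5.1]
gripper_width: 11.1
t 8.32 pos [606.6 150.9 165.1] yaw -0.099 w 11.1 F [-1.   3.3  5.1]
 tool delta [58.7  0.5  3. ] twist 0.001
[  1.17626669 194.97247841]
```

View pics/s7c.png

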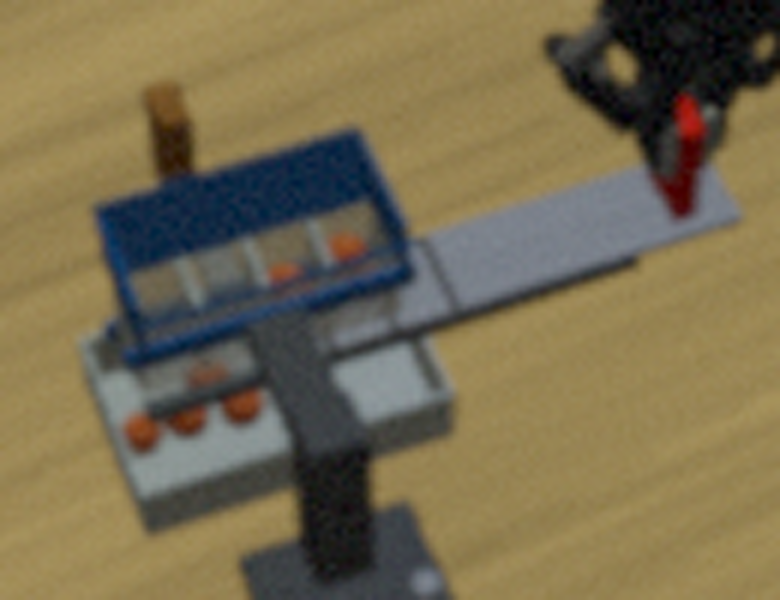

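View pics/t7c.png

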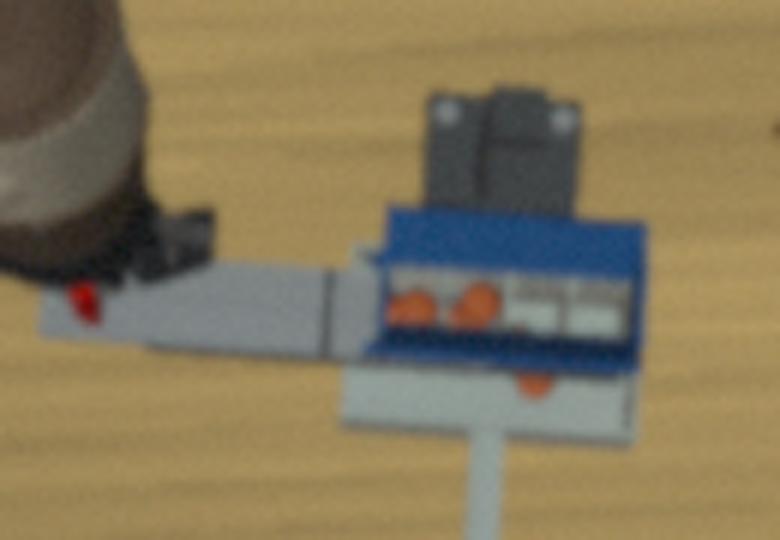

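```bash
python3 - <<'E'
from h import *
O=np.array([586,-43]);a=-.1;M=np.array([[np.cos(a),-np.sin(a)],[np.sin(a),np.cos(a)]])
def g(n,x,y,u0,v0,z,s=6): return onz(n,u0+(x+.5)/s-.5,v0+(y+.5)/s-.5,z)
H=lambda q:((q[:2]-O)@M).round(1)
p=g("top",535,383,270,140,13); print("front ball",H(p)); u,v=proj("scene",p); print("in scene crop",(u-240)*6,(v-170)*6)
for q in [(142,433),(188,415),(242,405),(207,373)]: print("scene balls z13",H(g("scene",*q,240,170,13)))
print("line top",H(g("top",330,272,270,140,64)),H(g("top",324,352,270,140,64)))
print("line scene",H(g("scene",430,243,240,170,64)),H(g("scene",455,303,240,170,64)))
E
```

```text
front ball [-15.2 -23.9]
in scene crop 207.2743256720404 384.38176057148013
scene balls z13 [ -2.9 -60. ]
scene balls z13 [ -4.4 -37.9]
scene balls z13 [ -0.5 -13.7]
scene balls z13 [-22.9 -22.6]
line top [22.1 82.2] [-17.6  82.4]
line scene [-17.8  84. ] [17.  81.9]
```

Both views agree: four balls are in the pan (hopper y -60, -38, -14 and -23), cells 1 and 2 are empty, and cells 3 and 4 are still full. The first line is 22.9 mm out, so the gate is at about 61 mm. All four have dropped, so I'll wait a moment and then push the gate home.

```bash

python3 -m crank '{"delta_pos":[[0,0,0],[0,0,0],[0,0,0]],"twist":[0,0,0]}'
python3 -m crank '{"delta_pos":[[0.006,0,0],[0.010,0,0],[0.012,0,0],[0.012,0,0],[0.010,0,0],[0.006,0,0],[0.002,0,0],[0,0,0]],"twist":[0,0,0,0,0,0,0,0]}'
python3 - <<'E'
from h import *
O=np.array([586,-43]);a=-.1;M=np.array([[np.cos(a),-np.sin(a)],[np.sin(a),np.cos(a)]])
togo(600.3,92.5,162,-.1)
print((arm.read_state()['position'][:2]-O)@M)
E
python3 -m crank '{"delta_pos":[[0.0015,0,0],[0.001,0,0],[0,0,0]],"twist":[0,0,0]}'

```

```text
clock: 8.67
position: [606.6, 150.8, 165.1]
ee_rot: [-0.671, 0.741, -0.0, 0.002]
contact_force: [-0.6, 2.4, 4.9]
gripper_width: 11.3
clock: 9.33
position: [600.5, 92.0, 165.1]
ee_rot: [-0.671, 0.742, -0.0, 0.001]
contact_force: [-1.6, 0.7, 5.4]
gripper_width: 11.0
t 9.33 pos [600.5  92.  165.1] yaw -0.1 w 11.0 F [-1.6  0.7  5.4]
 tool delta [-0.5  0.3  3.1] twist -0.0
[  0.98757406 135.72781901]
clock: 9.58
position: [600.4, 90.1, 165.1]
ee_rot: [-0.671, 0.741, -0.0, 0.001]
contact_force: [-1.8, 2.1, 5.6]
gripper_width: 11.2
```

Moved without hitting a stop, so I'll keep pushing gently until contact.

```bash

for i in 1 2; do python3 -m crank '{"delta_pos":[[0.001,0,0],[0.001,0,0],[0,0,0]],"twist":[0,0,0]}' | egrep 'pos|force'; done

```

```text
position: [600.3, 89.4, 165.1]
contact_force: [-2.8, 6.1, 5.9]
position: [600.2, 89.2, 165.2]
contact_force: [-3.5, 13.3, 5.4]
```

Firm stop: 13 N with the position stalled at y 89.2. The gate is home. Release and lift.

```bash

python3 -m crank '{"delta_pos":[[0,0,0],[0,0,0],[0,0,0],[0,0,-0.01],[0,0,-0.03],[0,0,-0.04],[0,0,-0.04],[0,0,-0.02]],"twist":[0,0,0,0,0,0,0,0]}' 0.6
python3 -m crank '{"delta_pos":[[-0.035,0,0],[-0.04,0,0],[-0.04,0,0],[-0.04,0,0],[-0.03,0,0],[0,0,0],[0,0,0]],"twist":[0,0,0,0,0,0,0]}'
python3 - <<'E'
from h import *
O=np.array([586,-43]);a=-.1;M=np.array([[np.cos(a),-np.sin(a)],[np.sin(a),np.cos(a)]])
for n in("scene","top"):
    p,d=imaging.get_image(n); cv2.imwrite(f"pics/{n}8.png",p);np.save(f"pics/{n}8.npy",d)
D=np.load("pics/top8.npy");P=cloud("top",D); i=cv2.imread("pics/top8.png").astype(int)
v,u=np.mgrid[:400,:640]
m=(u>280)&(u<340)&(v>150)&(v<220)&(i[...,2]>120)&(i[...,1]<60)&(P[...,2]>100)
print("tab",m.sum(),(P[m][:,:2]@np.eye(2)-O).dot(M).mean(0))
crop("t",cv2.imread("pics/scene8.png"),240,370,170,270,6,"pics/s8c.png")
crop("t",cv2.imread("pics/top8.png"),270,400,140,230,6,"pics/t8c.png")
E
```

```text
clock: 10.75
position: [600.9, 85.1, 310.3]
ee_rot: [-0.671, 0.741, -0.002, 0.003]
contact_force: [0.9, 0.8, 1.2]
gripper_width: 51.4
clock: 11.33
position: [617.7, 270.9, 303.5]
ee_rot: [-0.672, 0.741, -0.0, -0.001]
contact_force: [-0.1, -0.6, 0.2]
gripper_width: 51.2
tab 36 [ -0.77057923 133.46506944]
```

View pics/s8c.png

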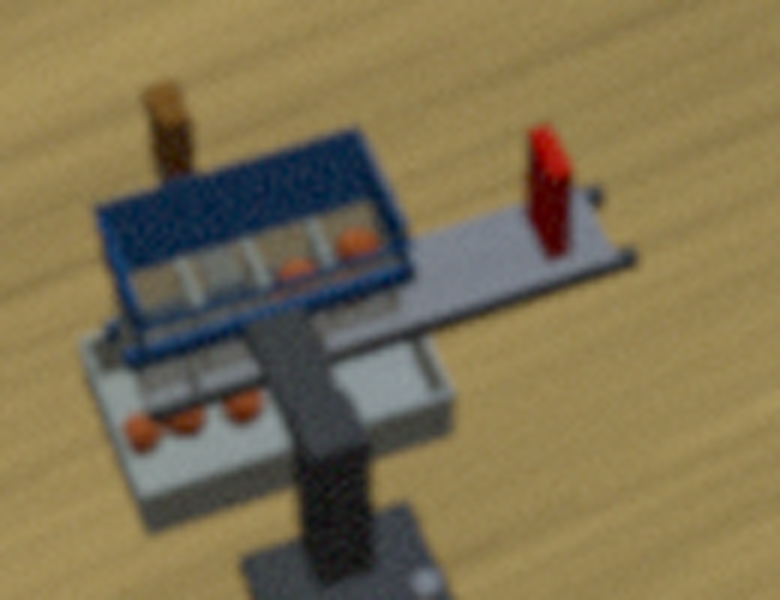

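View pics/t8c.png

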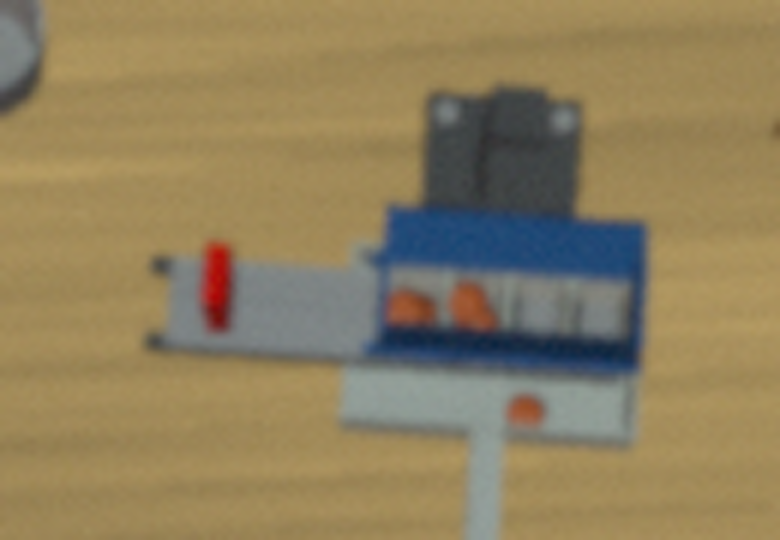

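View pics/top8.png

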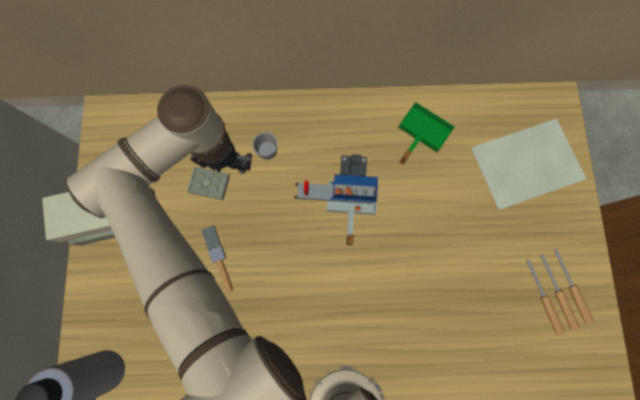

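```bash
python3 -m crank '{"delta_pos":[[0,0,0],[0,0,0],[0,0,0],[0,0,0],[0,0,0],[0,0,0]],"twist":[0,0,0,0,0,0]}'; python3 -c "
from bench import job_done
print(job_done())"
```

```text
clock: 11.93
position: [617.9, 269.4, 304.0]
ee_rot: [-0.671, 0.742, 0.0, 0.0]
contact_force: [-0.4, -0.2, 1.0]
gripper_width: 51.1
the job is handed in; nothing more can be done
None
```

The job is done and handed in at about 12 s: the pan stands under the hopper with four balls in it, the other four are still in the hopper, and the gate is home.

- **Pan:** I slid the aluminium pan in by its grip while the gate was shut. It measured within about 2 mm of the hopper's middle and squared up.
- **Gate:** I drew it to about 61 mm. By then both views showed four balls in the pan, so I did not go on to the 67 mm setting. I then pushed it home against its stop: 13 N with the position stalled, and the tab at hopper y of about 133.5 mm against the nominal 135.
- **Last check:** The last pictures show cells 1 and 2 empty and cells 3 and 4 still holding balls. The upper balls of cells 3 and 4 are visible and the lower two are inferred. The tile, tin and brush look unmoved, and the arm is clear of everything.
- **Small disagreements:**
  - While gripping, the wrist showed a steady 4–7 N upward. I took this as grip preload and left it.
  - The front ball was still moving slightly inside the pan between pictures.

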